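# Change-out on the reagent dosing turret

### The job

The orange cartridge on the dosing turret is spent. Turn the turret until the orange cartridge stands at the front, at the tip of the yellow arrow, leave it there a moment, then unscrew the cartridge by a short turn counter-clockwise and lift it straight out. Stand it upright in the blue tray and let go.

Things in the scene. Friction and masses are not known exactly. Their poses are not given: they have to be found in the camera images.
- orange_mid (a point): Spent cartridge (80 g): white foot, round ribbed orange grip 32 mm across, 47 tall. Point: on its axis, 22 mm below its top, 44 above its underside, 32 above the socket rim; z up. Two lugs under the socket's lips lock it: turn it 65 degrees (55 to 75; stop at 75) counter-clockwise seen from above relative to the turret, free with 1.5 mm play, then lift; clear once 15 mm up. Blue, green: not spent.
- turret_knob (a point): Black bar knob at the turret's centre, 46 mm along its y, 16 wide along its x (grip across x), top 13 mm above this point, which lies on the vertical turning axis, 140 mm above the table. Axes turn with the turret: a 236 mm aluminium disc, face 80 mm up, turning either way with light friction (0.12 N m), no clicks, staying where left. Orange starts 60 to 85 degrees to one side of the front.
- front_mark (a point): Front position, at the tip of the yellow arrow on the fixed white housing (300 x 270 mm, 58 tall): where the orange cartridge's point is when it stands at the front. 90 mm from the turret's axis (as are all five sockets), 124 mm above the table. Its -x axis points outward from the turret's axis.
- tray_in (a point): Blue tray, 160 mm along its x, 130 along its y, 20 tall, walls 4 mm thick, fixed to the bench. Point: centre of its inner floor, 4 mm above the table; z up.
Not all that is in view belongs to the job. What is shaped like the part that bears orange_mid but pink or red is not meant.

How it is judged:
By the outcome, as a careful person would: the job done as asked, in the order asked, and still so for the second after the job is handed in, with the robot touching nothing.
It also fails if it takes over 51 s, if anything falls off the work surface, if the arm or the gripper's body presses on something with over 40 N, if the wrist force passes 120 N, or if a joint passes its speed limit or range.

### The arm

A 6-joint arm with a two-finger parallel gripper is mounted at the origin on the work surface. World frame = base frame: x ahead of the robot, y to its left, z up, the work surface at z = 0. Lengths are in m, angles in rad, forces in N, time in s.
With the tool pointing down it reaches from about 0.3 to 0.825 m from the base axis. Payload 5.4 kg.
Tool frame: the origin (TCP) lies at the very end of the fingers, on their centre line; the grasp point (between the pads) lies 19 mm behind it; z points along the fingers, y is the line along which they close (so a half turn about z gives the same grasp; the last joint's range is limited). The gripper opens to 92 mm and grips with 3 to 60 N. Pads are 20 mm wide; open, the fingers measure 128 mm over their backs; the gripper's body (75 mm by 189 mm) begins 69 mm behind the grasp point.
Start: joints at [-0.21, 0.158, 1.597, -0, 1.386, -0.21], TCP at [0.575, -0, 0.215] pointing down, gripper open.
Joint ranges: [-2.91, 2.91], [-0.94, 2.29], [0.18, 2.7], [-1.29, 4.43], [0.17, 2.64], [-3, 3]. Speed limits (rad/s): [2.57, 2.57, 3.14, 3.14, 3.14, 3.14].

### API

Orientations are given as a unit quaternion [w, x, y, z].
In Python, from bench import ctrl gives the robot as it stands.
- The arm moves only by the shell command python3 -m creep 'ROWS'. ROWS is text: rows parted by semicolons, each of 7 numbers parted by spaces: the shift along the tool's x, y, z normalised to -1 to 1, where 1 is 0.5 m, then the turn, a rotation vector about the tool's x, y, z normalised to -1 to 1, where 1 is 45 degrees, then the opening, from 0 (shut) to 1 (fully open). A call has 1 to 8 rows; each row is the pose to reach, as a shift and turn from the pose commanded when the call began, along the tool's axes at that moment; what a row does not reach only later rows make up. A row lasts 1/8 s, in which the tool goes at most 62.5 mm and 10.7 degrees, less where a joint would pass 70% of its speed; a pose out of reach is approached as far as the arm can. A call with a number of a shift or a turn outside -1 to 1 is refused whole. A call with a gripper value outside its range is refused whole. The fingers move at their own pace and stop on an object; the grip force is fixed at half the most. Time passes only in rows, so rows that repeat a pose let the fingers close. It gives the time, the measured TCP pose, the force, the opening and the grip force at its end, in the units of the state.
- ctrl.observe(): the state, without advancing time (a new reading comes with each control period).
- ctrl.grab_frame(name): name is "scene" or "side" or "wrist"; returns the picture (420x560x3 uint8, red, green, blue); there is no depth.
- ctrl.camera_params(name): a dict with "camera_matrix" (3x3 intrinsics, pixels), "R" (3x3) and "t" (3): a world point X has camera coordinates R X + t; the wrist camera has in their place "T_tool_cam" (4x4, takes a point from camera to tool coordinates, whose origin is the TCP and whose axes are the flange's). Camera axes: x right, y down, z forward; pixel columns grow to the right and rows downward; lengths in m; the calibration is good to about 2 mm. A picture is of the moment at which its call begins: read the wrist's pose just before it. camera_params takes no time and is no camera call.
- ctrl.sign_off(): hands the job in; it is judged then, once.
The state is a dict: "time": time; "joints": joint angles; "qd": joint speeds; "joint_torque": joint torques, N m; "tcp_pos": TCP position; "eef_rot": TCP orientation; "ft_force": force on the tool from outside, world axes, zero at the start; "moment": the same for the moment, N m; "grip_width": opening from 0.0 (shut) to 1.0 (fully open); "finger_force": force on a finger pad.
Only numpy, scipy, OpenCV 4.12 (cv2) and the standard library are available. Lean on these libraries where they do the work, as an engineer would, in place of code of your own. Each camera call takes 0.05 s, during which the arm holds its last target. There are 200 camera calls.

## Working session

There is one attempt and no reset: what is moved stays moved. The work goes in short steps, Python scripts to look and compute and a shell command to move; the robot and the scene stay as the last step left them, time stands still between calls to the robot, and variables do not carry over. Pictures are saved under pics/ and viewed, at most 13 in all, crops included, and the job is handed in when it is done.

```bash
mkdir -p pics; cat > h.py <<'E'
import numpy as np, cv2
from bench import ctrl
from scipy.spatial.transform import Rotation as R
def rays(name,px,st=None):
    p=ctrl.camera_params(name);K=np.array(p["camera_matrix"])
    d=np.linalg.inv(K)@np.c_[np.atleast_2d(px),np.ones(len(np.atleast_2d(px)))].T
    if name=="wrist":
        T=np.array(p["T_tool_cam"]);q=st["eef_rot"];W=R.from_quat([q[1],q[2],q[3],q[0]]).as_matrix()
        return W@T[:3,3]+np.array(st["tcp_pos"]),(W@T[:3,:3]@d).T
    Rm=np.array(p["R"]);return -Rm.T@np.array(p["t"]),(Rm.T@d).T
def plane(name,px,z,st=None):
    c,d=rays(name,px,st);return c+d*((z-c[2])/d[:,2])[:,None]
def proj(name,X):
    p=ctrl.camera_params(name);c=np.array(p["R"])@np.array(X).T+np.array(p["t"])[:,None];u=np.array(p["camera_matrix"])@c;return (u[:2]/u[2]).T
E
python3 - <<'E'
from h import *
ims=[]
for n in("scene","side","wrist"):
    im=ctrl.grab_frame(n)[:,:,::-1];cv2.imwrite(f"pics/{n}0.png",im);ims.append(im)
s=ctrl.observe();print(s["time"],s["tcp_pos"],s["eef_rot"])
E
```

```text
0.15 [5.74504154e-01 8.17469551e-05 2.13832340e-01] [-6.16208394e-04  7.07120474e-01  7.07092706e-01 -3.99449014e-04]
```

View pics/scene0.png

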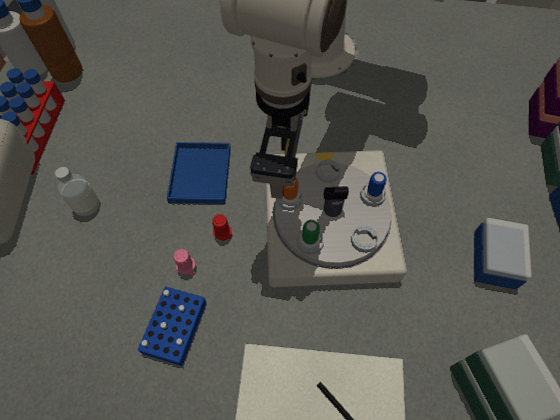

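View pics/side0.png

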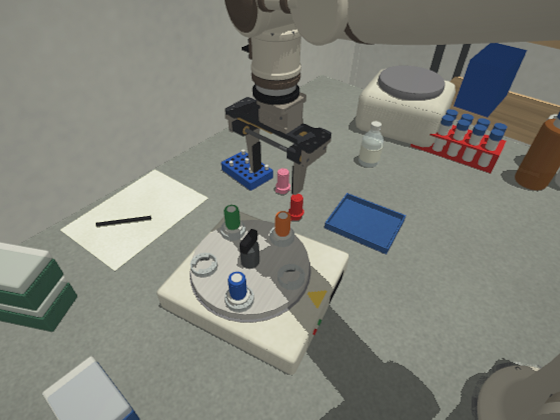

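View pics/wrist0.png

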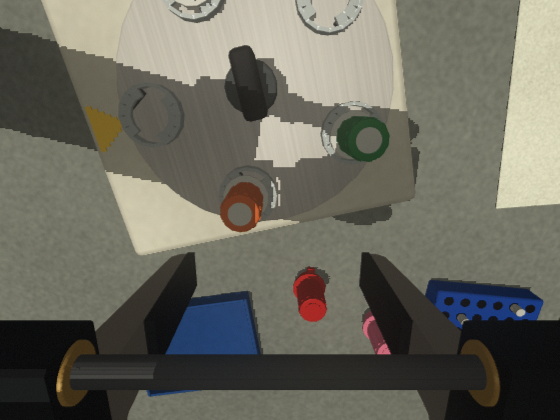

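The scene camera shows orange at (290,188), the knob at (336,193), the arrow at (325,157) and the tray at (200,172). In the wrist image the orange top is at (240,212), the arrow tip at (123,127) and the knob at (249,83).

Could be mistaken for the spent cartridge:
- red, wrist (312,305)
- pink, wrist (378,335)
- green, wrist (363,138)
- blue, scene (377,183)
- brown bottle, scene (50,40)

I choose the orange one standing on the turret.

```bash
python3 - <<'E'
from h import *
im=cv2.imread("pics/wrist0.png");st=ctrl.observe()
hsv=cv2.cvtColor(im,cv2.COLOR_BGR2HSV)
def comp(m,n=2):
    k,l,s,c=cv2.connectedComponentsWithStats(m.astype(np.uint8));o=np.argsort(-s[1:,4])[:n]+1
    return [(s[i].tolist(),c[i].round(1).tolist()) for i in o]
H,S,V=hsv[...,0],hsv[...,1],hsv[...,2]
print("orange",comp((H>5)&(H<15)&(S>150)));print("yellow",comp((H>=18)&(H<32)&(S>150)))
print("black",comp((V<45)&(np.indices(V.shape)[0]<150)&(np.indices(V.shape)[1]>150)))
P=lambda px,z:plane("wrist",px,z,st).round(4).tolist()
print("orange top",P([240,212],.146),"green top",P([369,140],.146),"arrow tip",P([123,127],.058))
print("knob top",P([[241,48],[261,117],[249,83]],.153))
# tray from scene: inner rim
for n in("scene","side"):
    a=cv2.imread(f"pics/{n}0.png");h=cv2.cvtColor(a,cv2.COLOR_BGR2HSV)
    m=((h[...,0]>100)&(h[...,0]<120)&(h[...,1]>120)).astype(np.uint8)
    cs=cv2.findContours(m,0,2)[0]
    for c in cs:
        if cv2.contourArea(c)>1500:
            b=cv2.approxPolyDP(cv2.convexHull(c),6,True)[:,0];print(n,b.tolist(),plane(n,b,.02).round(3).tolist())
v=cv2.resize(im[0:260,60:420],None,fx=2.2,fy=2.2,interpolation=cv2.INTER_CUBIC);cv2.imwrite("pics/crop0.png",v)
E
```

```text
orange [([221, 183, 42, 49, 1098], [243.1, 204.0])]
yellow [([56, 340, 39, 66, 1044], [71.5, 372.9]), ([85, 106, 36, 46, 851], [103.2, 126.8])]
black [([234, 67, 36, 54, 944], [251.3, 100.3]), ([231, 101, 3, 4, 6], [232.0, 102.3])]
orange top [[0.5455, 0.0113, 0.146]] green top [[0.6364, 0.0634, 0.146]] arrow tip [[0.4281, 0.0678, 0.058]]
knob top [[0.5505, 0.1199, 0.153], [0.5623, 0.0788, 0.153], [0.555, 0.0996, 0.153]]
scene [[165, 287], [205, 302], [181, 365], [138, 350]] [[0.756, -0.204, 0.02], [0.772, -0.117, 0.02], [0.895, -0.13, 0.02], [0.883, -0.217, 0.02]]
scene [[177, 142], [229, 144], [224, 203], [168, 202]] [[0.398, -0.285, 0.02], [0.383, -0.16, 0.02], [0.545, -0.133, 0.02], [0.564, -0.256, 0.02]]
side [[405, 215], [386, 252], [325, 227], [347, 193]] [[0.397, -0.286, 0.02], [0.374, -0.149, 0.02], [0.523, -0.123, 0.02], [0.55, -0.262, 0.02]]
side [[525, 50], [487, 116], [454, 105], [470, 60], [489, 44]] [[0.476, -1.619, 0.02], [0.406, -0.909, 0.02], [0.521, -0.91, 0.02], [0.623, -1.342, 0.02], [0.624, -1.586, 0.02]]
```

View pics/crop0.png

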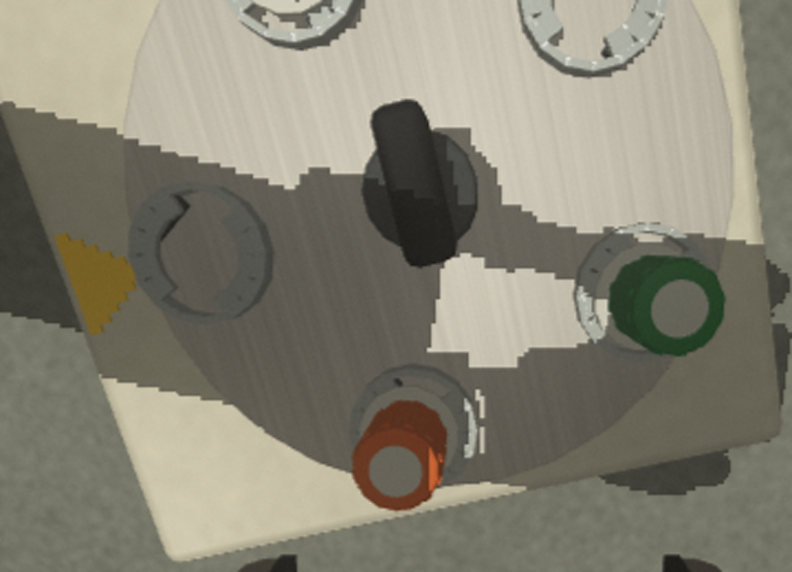

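The crop confirms orange at full-frame (240,213) on the turret, the knob bar running from (241,48) to (256,119) and the arrow tip at (122,129). The turret centre is about (0.555, 0.100), and two methods agree on it. Next I hover over the knob.

```bash
python3 -m creep '0.1 -0.02 0 0 0 -0.14 1;0.2 -0.039 0 0 0 -0.28 1;0.2 -0.039 0 0 0 -0.28 1;0.2 -0.039 0 0 0 -0.28 1;0.2 -0.039 0 0 0 -0.28 1'; python3 - <<'E'
from h import *
st=ctrl.observe();cv2.imwrite("pics/wrist1.png",ctrl.grab_frame("wrist")[:,:,::-1])
im=cv2.imread("pics/wrist0.png")
# housing edges from wrist0 pose (start pose)
s0=dict(tcp_pos=[.5745,.0001,.2138],eef_rot=[-.000616,.70712,.70709,-.0004])
P=plane("wrist",[[60,47.7],[139.5,253.6],[414.5,197.7],[122.3,129.5],[95,129.5]],.058,s0);print(P.round(4))
a=lambda v:np.degrees(np.arctan2(v[1],v[0]))
print(a(P[1]-P[0]),a(P[2]-P[1]),a(P[3]-[.555,.1,.058]),st["tcp_pos"],st["joints"])
E
```

```text
time: 0.78
tcp_pos: [0.5557, 0.0988, 0.2145]
eef_rot: [0.0, 0.626, 0.78, -0.0]
ft_force: [0.2, 1.4, 0.8]
grip_width: 0.999
finger_force: 0.0
[[ 3.817e-01  1.355e-01  5.800e-02]
 [ 4.275e-01 -6.100e-02  5.800e-02]
 [ 7.093e-01 -2.000e-04  5.800e-02]
 [ 4.269e-01  6.580e-02  5.800e-02]
 [ 4.012e-01  6.580e-02  5.800e-02]]
-76.9000285232891 12.175262423579653 -165.06337390437258 [0.55569642 0.09884602 0.21445919] [-3.78566283e-02  1.31521925e-01  1.62714868e+00 -2.94000499e-04
  1.38311665e+00 -2.55761556e-01]
```

View pics/wrist1.png

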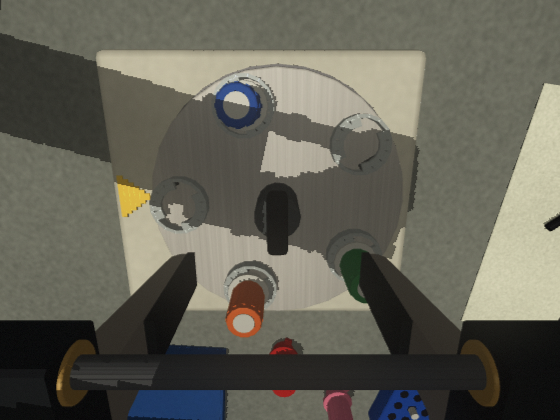

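The second wrist view shows the bar knob vertical at (277,222) and aligned with the tool. The arrow tip is at (151,198), blue at (240,104) and the orange top at (243,323). The housing edges are parallel to the image axes.

```bash
python3 - <<'E'
from h import *
st=ctrl.observe();im=cv2.imread("pics/wrist1.png");hsv=cv2.cvtColor(im,cv2.COLOR_BGR2HSV)
P=lambda px,z:plane("wrist",px,z,st)
a=lambda v:np.degrees(np.arctan2(v[1],v[0]))%360
T=P([[237,105],[243,323]],.146);b,o=T;print("blue,orange top",T.round(4),np.linalg.norm((b-o)[:2]))
C=P([[277,191],[277,254]],.153);print("knob ends",C.round(4),C.mean(0).round(4),a(C[0]-C[1]))
print("axis? dist",[np.linalg.norm(x[:2]-[.555,.1]) for x in T],a(b-[.555,.1,0]),a(o-[.555,.1,0]))
y=((hsv[...,0]>=18)&(hsv[...,0]<32)&(hsv[...,1]>150)).astype(np.uint8);y[300:]=0
c=max(cv2.findContours(y,0,2)[0],key=cv2.contourArea);t=cv2.minEnclosingTriangle(c)[1][:,0];A=P(t,.058);print(t,A.round(4),[a(x-[.555,.1,0]) for x in A])
E_=P([[98,52],[425,51],[135,309],[420,309]],.058);print("edges",a(E_[1]-E_[0]),a(E_[3]-E_[2]),a(E_[0]-E_[2]))
# rim ring lower rings centres
print("empty rings",[ (a(x-[.555,.1,0]),np.linalg.norm(x[:2]-[.555,.1])) for x in P([[180,203],[361,142]],.092)])
E
```

```text
blue,orange top [[0.509  0.1771 0.146 ]
 [0.5447 0.0099 0.146 ]] 0.17092553073370276
knob ends [[0.5477 0.1266 0.153 ]
 [0.5581 0.0795 0.153 ]] [0.5529 0.1031 0.153 ] 102.45915100565232
axis? dist [np.float64(0.08977863225294255), np.float64(0.090649918212684)] 120.85168169161987 263.49434551510126
[[115.76259  171.33813 ]
 [122.623764 219.36633 ]
 [152.4988   196.38554 ]] [[0.3944 0.0897 0.058 ]
 [0.405  0.0415 0.058 ]
 [0.4321 0.0722 0.058 ]] [np.float64(183.68080779891676), np.float64(201.31718058301584), np.float64(192.7396240045668)]
edges 12.65445007417321 12.501085683923224 102.40261301468493
empty rings [(np.float64(191.2134629289518), np.float64(0.08885984447346149)), (np.float64(51.06719889203076), np.float64(0.08961376238181547))]
```

The front lies at 192.6° and orange at about 263.9°, so the turret has to turn about 71.3° clockwise. Now I descend and grip the knob.

```bash
python3 -m creep '0.002 0 0.06 0 0 0 1;0.002 0 0.12 0 0 0 1;0.002 0 0.16 0 0 0 1;0.002 0 0.168 0 0 0 1;0.002 0 0.168 0 0 0 0.6;0.002 0 0.168 0 0 0 0.3;0.002 0 0.168 0 0 0 0.1;0.002 0 0.168 0 0 0 0.1'; python3 -m creep '0 0 0 0 0 0 0.1;0 0 0 0 0 0 0;0 0 0 0 0 0 0;0 0 0 0 0 0 0'
```

```text
time: 1.82
tcp_pos: [0.5555, 0.101, 0.1311]
eef_rot: [0.0, 0.625, 0.78, 0.0]
ft_force: [-0.9, -0.5, 0.6]
grip_width: 0.592
finger_force: 0.0
time: 2.33
tcp_pos: [0.5547, 0.1008, 0.1305]
eef_rot: [-0.001, 0.625, 0.781, -0.001]
ft_force: [2.4, -0.2, 0.7]
grip_width: 0.169
finger_force: 30.0
```

```bash
python3 -m creep '0 0 0 0 0 0.08 0;0 0 0 0 0 0.2 0;0 0 0 0 0 0.33 0;0 0 0 0 0 0.46 0;0 0 0 0 0 0.59 0;0 0 0 0 0 0.7 0;0 0 0 0 0 0.78 0;0 0 0 0 0 0.8 0'; python3 -m creep '0 0 0 0 0 0.08 0;0 0 0 0 0 0.2 0;0 0 0 0 0 0.33 0;0 0 0 0 0 0.46 0;0 0 0 0 0 0.57 0;0 0 0 0 0 0.66 0;0 0 0 0 0 0.7 0;0 0 0 0 0 0.7 0'; python3 - <<'E'
from h import *
for n in("scene","side","wrist"): cv2.imwrite(f"pics/{n}2.png",ctrl.grab_frame(n)[:,:,::-1])
st=ctrl.observe();print(st["tcp_pos"],st["eef_rot"],st["joints"])
E
```

```text
time: 3.32
tcp_pos: [0.5548, 0.1008, 0.1305]
eef_rot: [-0.0, 0.836, 0.549, -0.001]
ft_force: [-3.1, -0.9, 2.0]
grip_width: 0.17
finger_force: 30.0
time: 4.32
tcp_pos: [0.5548, 0.1008, 0.1305]
eef_rot: [-0.0, 0.953, 0.302, -0.001]
ft_force: [-4.7, -0.9, 2.6]
grip_width: 0.17
finger_force: 30.0
[0.55481623 0.10082977 0.13053678] [-7.64307124e-05  9.53359911e-01  3.01835274e-01 -5.85190609e-04] [-3.43424938e-02  2.09179731e-01  1.71131427e+00 -2.63125291e-04
  1.22225279e+00  9.23309476e-01]
```

View pics/wrist2.png

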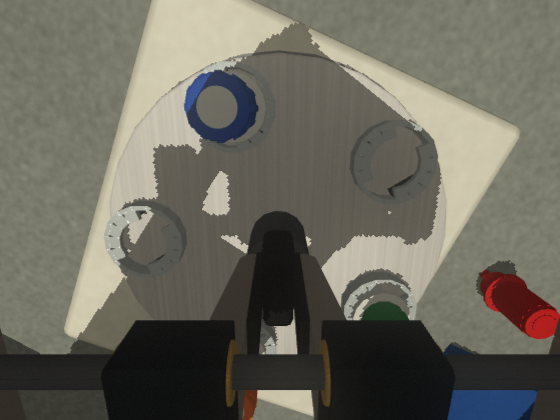

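The view shows the disc turned with the tool: blue at (217,105), the knob gripped at (277,270) and the red cartridge off to the right. The measured turn is 67.5°, so about 3.8° remains. I'll make that, release, rise and look.

```bash
python3 -m creep '0 0 0 0 0 0.05 0;0 0 0 0 0 0.085 0;0 0 0 0 0 0.085 0;0 0 0 0 0 0.085 0.3;0 0 0 0 0 0.085 0.6;0 0 0 0 0 0.085 0.7;0 0 0 0 0 0.085 0.7;0 0 0 0 0 0.085 0.7'; python3 -m creep '0 0 -0.06 0 0 0 0.7;0 0 -0.12 0 0 0 0.7;0 0 -0.18 0 0 0 0.7;0 0 -0.22 0 0 0 0.7;0 0 -0.22 0 0 0 0.7;0 0 -0.22 0 0 0 0.7'; python3 - <<'E'
from h import *
st=ctrl.observe()
for n in("wrist","scene","side"): cv2.imwrite(f"pics/{n}3.png",ctrl.grab_frame(n)[:,:,::-1])
import json;json.dump({k:np.array(st[k]).tolist() for k in("tcp_pos","eef_rot")},open("s3.json","w"))
E
```

```text
time: 5.48
tcp_pos: [0.5553, 0.101, 0.1306]
eef_rot: [0.0, 0.963, 0.27, 0.0]
ft_force: [0.2, -0.0, -0.4]
grip_width: 0.689
finger_force: 0.0
time: 6.22
tcp_pos: [0.5547, 0.101, 0.2394]
eef_rot: [-0.0, 0.963, 0.27, -0.001]
ft_force: [-1.2, 0.1, -0.3]
grip_width: 0.704
finger_force: 0.0
```

View pics/wrist3.png

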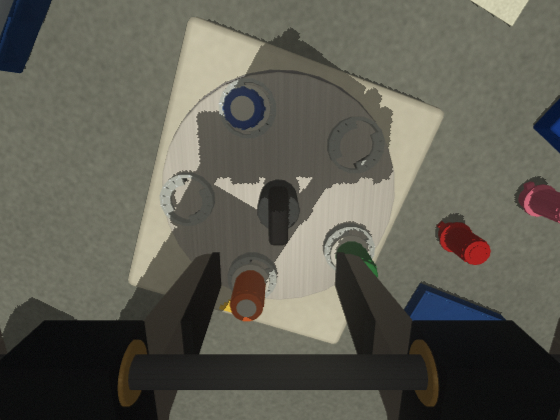

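The orange cartridge, top at (246,308), now stands by the arrow, whose yellow shows at (228,308). The blue top is at (242,108).

```bash
python3 - <<'E'
from h import *
import json
st=json.load(open("s3.json"));im=cv2.imread("pics/wrist3.png")
a=lambda v:np.degrees(np.arctan2(v[1],v[0]))%360
P=lambda px,z:plane("wrist",px,z,st)
T=P([[242,108],[246,308]],.146);C=np.array([.555,.1,0])
print("blue,orange",T.round(4),[a(x-C) for x in T],np.linalg.norm((T[0]-T[1])[:2]),[np.linalg.norm((x-C)[:2]) for x in T])
K=P([[278,184],[279,244]],.153);print(K.mean(0).round(4),a(K[0]-K[1]))
for n in("scene","side"):
    h=cv2.cvtColor(cv2.imread(f"pics/{n}3.png"),cv2.COLOR_BGR2HSV);m=((h[...,0]>5)&(h[...,0]<16)&(h[...,1]>140)).astype(np.uint8)
    k,l,s,c=cv2.connectedComponentsWithStats(m)
    for th in(191,192.6,194):
        q=[C[0]+.09*np.cos(np.radians(th)),C[1]+.09*np.sin(np.radians(th)),.1225];u=proj(n,[q])[0]
        i=min([j for j in range(1,k) if s[j,4]>30],key=lambda j:np.hypot(*(c[j]-u)),default=None);print(n,th,u.round(1),None if i is None else (s[i],c[i].round(1)))
v=cv2.resize(im[250:340,190:300],None,fx=5,fy=5,interpolation=cv2.INTER_CUBIC);w=cv2.resize(cv2.imread("pics/side3.png")[180:330,200:360],None,fx=3,fy=3)
o=np.zeros((450,550+480,3),np.uint8);o[:450,:550]=v;o[:450,550:]=w;cv2.imwrite("pics/crop3.png",cv2.resize(o,(800,350)))
E
```

```text
blue,orange [[0.6131 0.1668 0.146 ]
 [0.466  0.0796 0.146 ]] [np.float64(48.97690236068352), np.float64(192.91348016332978)] 0.17101450646144079 [np.float64(0.08855148900696949), np.float64(0.09129395823527796)]
[0.5579 0.1014 0.153 ] 32.233963111978156
scene 191 [330.2 160. ] (array([327, 148,  12,  25, 156], dtype=int32), array([332.6, 161.9]))
scene 192.6 [328.9 160.1] (array([327, 148,  12,  25, 156], dtype=int32), array([332.6, 161.9]))
scene 194 [327.9 160.1] (array([327, 148,  12,  25, 156], dtype=int32), array([332.6, 161.9]))
side 191 [290.2 264.5] (array([283, 251,  17,  27, 302], dtype=int32), array([291.1, 266.3]))
side 192.6 [290.9 263.6] (array([283, 251,  17,  27, 302], dtype=int32), array([291.1, 266.3]))
side 194 [291.4 262.7] (array([283, 251,  17,  27, 302], dtype=int32), array([291.1, 266.3]))
```

View pics/crop3.png

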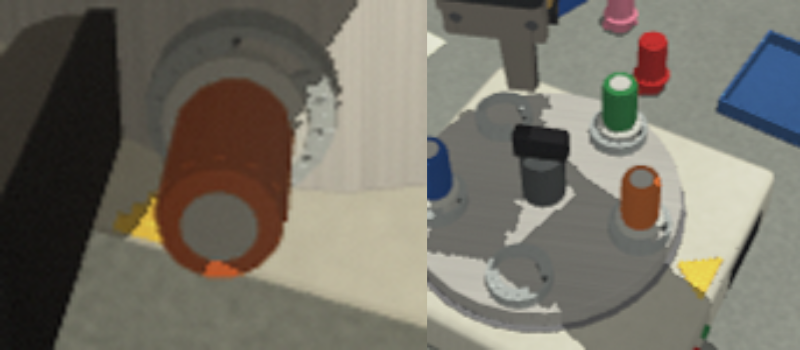

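The close view shows the orange cartridge in its socket right behind the yellow arrow tip (side view). It measures 192.9° against a front of 192.6°, which is good. Now I move to the cartridge and grip it.

```bash
python3 -m creep '-0.08 -0.025 0 0 0 0 0.7;-0.16 -0.05 0 0 0 0 0.7;-0.172 -0.056 0 0 0 0 0.7;-0.172 -0.056 0.08 0 0 0 0.7;-0.172 -0.056 0.15 0 0 0 0.7;-0.172 -0.056 0.15 0 0 0 0.7;-0.172 -0.056 0.15 0 0 0 0.7'; python3 - <<'E'
from h import *
st=ctrl.observe();print(st["tcp_pos"],st["ft_force"])
im=ctrl.grab_frame("wrist")[:,:,::-1];cv2.imwrite("pics/wrist4.png",im)
h=cv2.cvtColor(im,cv2.COLOR_BGR2HSV);m=((h[...,0]>4)&(h[...,0]<16)&(h[...,1]>140)).astype(np.uint8);m[340:]=0
k,l,s,c=cv2.connectedComponentsWithStats(m);print(s[1:],c[1:])
E
```

```text
time: 7.25
tcp_pos: [0.4684, 0.0802, 0.1669]
eef_rot: [0.0, 0.963, 0.27, 0.001]
ft_force: [0.6, 0.1, -0.1]
grip_width: 0.697
finger_force: 0.0
[0.46839016 0.08024258 0.16690167] [ 0.5939906   0.1454645  -0.11473319]
[[ 251  211   49   65 1816]] [[275.41409692 240.07819383]]
```

View pics/wrist4.png

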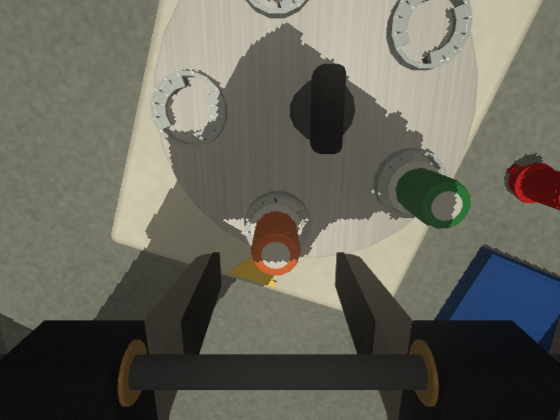

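The orange top at (275,252) is laterally midway between the fingers. Next I check the along-pad offset and the tray.

```bash
python3 - <<'E'
from h import *
st=ctrl.observe();P=plane("wrist",[[275,252.5],[328,67],[328,152]],.146,st);print(P.round(4),st["tcp_pos"])
W=R.from_quat(np.roll(st["eef_rot"],-1)).as_matrix();print(W.T@(P[0]-st["tcp_pos"]))
E
```

```text
[[0.4675 0.0806 0.146 ]
 [0.572  0.1113 0.146 ]
 [0.5354 0.0868 0.146 ]] [0.46869682 0.08021131 0.16736907]
[-0.00091469 -0.00099341  0.02136529]
```

```bash
python3 -m creep '-0.002 -0.002 0.05 0 0 0 0.7;-0.002 -0.002 0.1 0 0 0 0.7;-0.002 -0.002 0.124 0 0 0 0.7;-0.002 -0.002 0.124 0 0 0 0.7;-0.002 -0.002 0.124 0 0 0 0.2;-0.002 -0.002 0.124 0 0 0 0.2;-0.002 -0.002 0.124 0 0 0 0.2;-0.002 -0.002 0.124 0 0 0 0.2'; python3 -m creep '0 0 0 0 0 0 0;0 0 0 0 0 0 0;0 0 0 0 0 0 0;0 0 0 0 0 0 0'
```

```text
time: 8.3
tcp_pos: [0.4661, 0.0806, 0.104]
eef_rot: [0.0, 0.963, 0.27, 0.0]
ft_force: [-0.1, -0.1, 0.9]
grip_width: 0.32
finger_force: 30.0
time: 8.8
tcp_pos: [0.4661, 0.0806, 0.1039]
eef_rot: [0.0, 0.963, 0.27, 0.0]
ft_force: [-1.2, -0.2, 4.7]
grip_width: 0.322
finger_force: 30.0
```

```bash
python3 -m creep '0 0 0 0 0 -0.08 0;0 0 0 0 0 -0.2 0;0 0 0 0 0 -0.33 0;0 0 0 0 0 -0.46 0;0 0 0 0 0 -0.58 0;0 0 0 0 0 -0.68 0;0 0 0 0 0 -0.72 0;0 0 0 0 0 -0.72 0'; python3 -m creep '0 0 0 0 0 -0.08 0;0 0 0 0 0 -0.2 0;0 0 0 0 0 -0.33 0;0 0 0 0 0 -0.46 0;0 0 0 0 0 -0.58 0;0 0 0 0 0 -0.68 0;0 0 0 0 0 -0.73 0;0 0 0 0 0 -0.73 0'
python3 -c "
from h import *
s=ctrl.observe();print(s['moment'],s['ft_force'])
cv2.imwrite('pics/wrist5.png',ctrl.grab_frame('wrist')[:,:,::-1])"
```

```text
time: 9.8
tcp_pos: [0.4663, 0.0806, 0.1039]
eef_rot: [0.0, 0.85, 0.527, 0.0]
ft_force: [0.8, -0.3, 3.5]
grip_width: 0.323
finger_force: 30.0
time: 10.8
tcp_pos: [0.4665, 0.0805, 0.104]
eef_rot: [0.001, 0.666, 0.746, 0.0]
ft_force: [1.5, 0.0, 4.1]
grip_width: 0.32
finger_force: 30.0
[-0.00790169 -0.32644867 -0.01509653] [1.52428873 0.02641979 4.06526361]
```

View pics/wrist5.png

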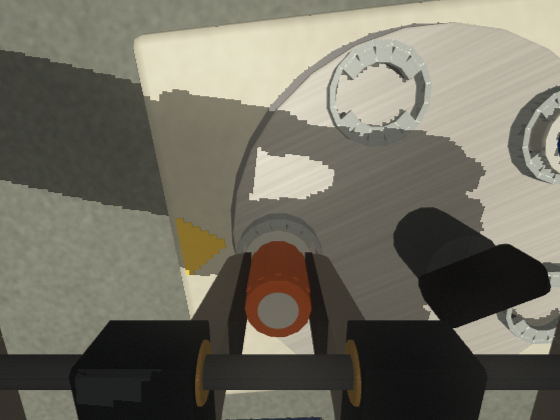

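The cartridge is held between the pads at (278,300), beside the arrow tip at (225,243). The tool has turned 65°, with almost no moment. I'll lift slowly.

```bash
python3 -m creep '0 0 -0.004 0 0 0 0;0 0 -0.01 0 0 0 0;0 0 -0.016 0 0 0 0;0 0 -0.022 0 0 0 0;0 0 -0.028 0 0 0 0;0 0 -0.034 0 0 0 0;0 0 -0.04 0 0 0 0;0 0 -0.04 0 0 0 0'
```

```text
time: 11.85
tcp_pos: [0.466, 0.0806, 0.1239]
eef_rot: [0.0, 0.666, 0.746, 0.0]
ft_force: [0.1, -0.0, -1.0]
grip_width: 0.317
finger_force: 30.0
```

It is free: the force shows only the cartridge's weight. I lift higher, then carry it to the tray.

```bash
python3 -m creep '0 0 -0.03 0 0 0 0;0 0 -0.08 0 0 0 0;0 0 -0.12 0 0 0 0;0 0 -0.132 0 0 0 0;0 0 -0.132 0 0 0 0'; python3 -m creep '-0.04 -0.005 0 0 0 0 0;-0.12 -0.014 0 0 0 0 0;-0.22 -0.025 0 0 0 0 0;-0.32 -0.036 0 0 0 0 0;-0.42 -0.048 0 0 0 0 0;-0.51 -0.058 0 0 0 0 0;-0.56 -0.064 0 0 0 0 0;-0.572 -0.065 0 0 0 0 0'; python3 -m creep '0 0 0 0 0 0 0;0 0 0.05 0 0 0 0;0 0 0.12 0 0 0 0;0 0 0.18 0 0 0 0;0 0 0.22 0 0 0 0;0 0 0.24 0 0 0 0;0 0 0.24 0 0 0 0'
python3 - <<'E'
from h import *
st=ctrl.observe()
for n in("scene","side","wrist"): cv2.imwrite(f"pics/{n}6.png",ctrl.grab_frame(n)[:,:,::-1])
a=cv2.imread("pics/scene6.png")[110:260,130:330];b=cv2.imread("pics/side6.png")[170:320,240:440]
cv2.imwrite("pics/crop6.png",cv2.resize(np.hstack([a,b]),None,fx=2,fy=2,interpolation=cv2.INTER_CUBIC))
E
```

```text
time: 12.48
tcp_pos: [0.466, 0.0806, 0.19]
eef_rot: [0.0, 0.666, 0.746, 0.0]
ft_force: [0.3, -1.0, -1.8]
grip_width: 0.325
finger_force: 30.0
time: 13.48
tcp_pos: [0.4654, -0.2081, 0.1885]
eef_rot: [-0.001, 0.667, 0.745, -0.0]
ft_force: [-0.9, 0.3, -1.4]
grip_width: 0.32
finger_force: 30.0
time: 14.35
tcp_pos: [0.4659, -0.2063, 0.0693]
eef_rot: [-0.001, 0.665, 0.747, 0.0]
ft_force: [-0.0, -0.7, -1.0]
grip_width: 0.32
finger_force: 30.0
```

View pics/crop6.png

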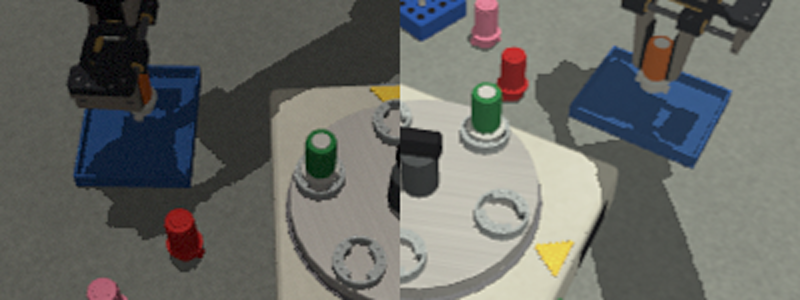

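The cartridge hangs upright over the middle of the tray: side crop (658,65) and scene crop (145,95). I lower it slowly.

```bash
python3 -m creep '0 0 0.02 0 0 0 0;0 0 0.045 0 0 0 0;0 0 0.064 0 0 0 0;0 0 0.074 0 0 0 0;0 0 0.078 0 0 0 0;0 0 0.08 0 0 0 0;0 0 0.081 0 0 0 0;0 0 0.081 0 0 0 0'
```

```text
time: 15.5
tcp_pos: [0.4662, -0.2074, 0.0293]
eef_rot: [0.0, 0.666, 0.746, 0.0]
ft_force: [-0.1, -0.1, -1.9]
grip_width: 0.321
finger_force: 30.0
```

```bash
python3 -m creep '0 0 0.001 0 0 0 0;0 0 0.002 0 0 0 0;0 0 0.003 0 0 0 0;0 0 0.003 0 0 0 0'
```

```text
time: 16.0
tcp_pos: [0.4661, -0.2073, 0.028]
eef_rot: [0.0, 0.666, 0.746, -0.0]
ft_force: [-2.2, 1.2, 4.4]
grip_width: 0.322
finger_force: 30.0
```

The cartridge is touching the tray floor. I release, wait and rise.

```bash
python3 -m creep '0 0 0 0 0 0 0.34;0 0 0 0 0 0 0.37;0 0 0 0 0 0 0.42;0 0 0 0 0 0 0.5;0 0 0 0 0 0 0.6;0 0 0 0 0 0 0.65;0 0 0 0 0 0 0.65;0 0 0 0 0 0 0.65'; python3 -m creep '0 0 -0.02 0 0 0 0.65;0 0 -0.06 0 0 0 0.65;0 0 -0.12 0 0 0 0.65;0 0 -0.2 0 0 0 0.65;0 0 -0.28 0 0 0 0.65;0 0 -0.3 0 0 0 0.65;0 0 -0.3 0 0 0 0.65;0 0 -0.3 0 0 0 0.65'
python3 - <<'E'
from h import *
ims=[ctrl.grab_frame(n)[:,:,::-1] for n in("side","wrist")]
cv2.imwrite("pics/crop7.png",cv2.resize(np.hstack([ims[0][150:350,180:430],cv2.resize(ims[1],(267,200))]),None,fx=1.5,fy=1.5))
E
```

```text
time: 17.0
tcp_pos: [0.4661, -0.2073, 0.0276]
eef_rot: [-0.0, 0.666, 0.746, 0.0]
ft_force: [-0.2, -0.1, -0.4]
grip_width: 0.646
finger_force: 0.0
time: 18.0
tcp_pos: [0.4651, -0.2066, 0.1758]
eef_rot: [-0.002, 0.666, 0.746, -0.0]
ft_force: [0.0, 0.1, 0.2]
grip_width: 0.655
finger_force: 0.0
```

View pics/crop7.png

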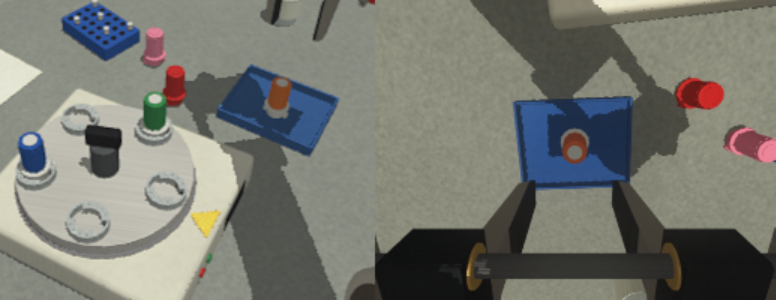

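The orange cartridge stands upright in the tray at crop pixel (280,97). The gripper is clear, and the empty front socket is still at the arrow.

```bash
python3 -c "
from bench import ctrl
print(ctrl.sign_off())"
```

```text
the job is handed in; nothing more can be done
None
```

The job is handed in at about 18 s: the orange cartridge was turned to the front, left there a moment, unscrewed about 65° and lifted out, and it now stands upright in the blue tray with the gripper clear.

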